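Vent and loosen the filter holder's knurled ring

TASK

The filter in the knurled-ring holder has to be changed. First vent it by pushing the vent lever over, away from the robot, to its far stop; then, with a fingertip on the knurled ring, roll the ring anticlockwise (seen from above) until the black index line on it has come round to the black line on the flange for the second time, nearly two full turns, and stop there with the lines together, finishing with the hand clear. Do not turn it much beyond that or it comes off its thread, and leave the other holder, the glassware and everything else standing where it is, without picking anything up.

Things in the scene. Friction and masses are not known exactly. Their poses are not given: they have to be found in the camera images.
- holder: Steel filter holder bolted to the bench, the one with the knurled ring. Origin: underside centre, on the ring's axis. Foot 150 mm square, 8 mm thick; drum of radius 45 mm; round flange of radius 66 mm, its top 55 mm high, below the ring. Local x points from its front to its back (at zero yaw the front faces the robot); a pipe runs along local -y to the vent block.
- ring_axis (a point): Point fixed to the holder on the ring's vertical axis, at the height of the ring's unpressed top (85 mm above the bench). Ring: aluminium, outer radius 48 mm, bore radius 30 mm, from 59 to 85 mm high, 32 straight ribs 1.5 mm high down its outside and over the outer 11 mm of its top. A fixed inlet stub of radius 9 mm stands on the axis, its top at 115 mm.
- ring (a joint): Turn (rad) of the knurled ring: 0 with its index at the pointer, growing anticlockwise seen from above over several turns; it starts 0.3 to 2.0, meets the pointer first at 6.28 and secondly at 12.57. It stands on a spring washer: pressed from above it sinks up to 5 mm, with about 4 N at first and 17 N at the bottom. It turns with 0.05 N m friction and stays where left.
- ring_index (a point): The black index line, 4.5 mm wide and 18 mm long, radial on the ring's top and continued down its outside; the point lies on the top at 40 mm from the axis and turns with the ring.
- pointer (a point): The black pointer line, 5 mm wide and 14 mm long, flat on top of the holder's flange on its front side (local -x); the point is its middle, 57.5 mm from the axis, 55 mm high.
- vent (a joint): Angle (rad) of the vent lever: 0 leaning towards the holder's front (local -x, the robot's side), 1.0 at its far stop leaning to local +x; it stays where it is left. Vented means over 0.8. It takes only a few newtons at the tip.
- vent_tip (a point): Centre of the round knob (radius 13 mm) at the free end of the vent lever, a steel stick of radius 5 mm on a low steel block (70 x 50 mm, 25 mm high) beside the holder, 135 mm from the ring's axis along the holder's local -y. It moves with the lever: the pivot is 22 mm above the bench, the knob's centre 55 mm from it (70 mm high at either stop).
- capped: A second filter holder, as large, fixed to the bench, with a smooth domed cap 86 mm high and no ring or lever: leave it alone. Origin: centre of its underside.
- beaker: Loose glass beaker, radius 34 mm, 90 mm high; origin under its centre. Leave it.
- jar: Loose amber jar, radius 26 mm, 75 mm high; origin under its centre. Leave it.
- dish: Loose white dish, radius 45 mm, 16 mm high; origin under its centre. Leave it.
- vial: Loose small glass bottle, radius 17 mm, 60 mm high; origin under its centre. Leave it.
- spatula: Loose slim steel laboratory spatula, 190 mm long, 14 mm wide, 8 mm high, lying along its local x; origin under its middle. Leave it.
- gasket: Loose black rubber ring, radius 45 mm, 6 mm high, lying flat; origin under its centre. Leave it.
- flask: Loose white plastic bottle, radius 38 mm, 130 mm high; origin under its centre. Leave it.

How it is judged (in metres and radians):
On the way, in this order (a step that is already met when the one before it is completed fails the run):
1. the vent lever is pushed over before the ring has been turned round (value of joint vent above 0.8 rad and value of joint ring below 2.9 rad), for 0.1 s.
2. the index line comes round to the pointer the first time (value of joint ring above 5.93 rad).
3. the index line is at the pointer the second time (value of joint ring between 12.217 and 12.916 rad), for 0.2 s.
At the end, for the whole second after the job is handed in: The ring rests with its index line within 20 degrees (0.35 rad) of the pointer at its second coming round (12.57 rad), and the vent lever is still over (above 0.8 rad) (all of step 3 and velocity of joint ring between -0.05 and 0.05 rad/s and value of joint vent above 0.8 rad); the robot touches nothing.
It fails at once if the ring is turned (beyond 2.9 rad) while the lever is not yet over (value of joint vent below 0.6 rad and value of joint ring above 2.9 rad).
It fails at once if the ring is turned more than 70 degrees beyond the second coming round (value of joint ring above 13.79 rad).
It fails at once if the second holder is pushed against (over 3 N) (contact force between any of the fingers, the arm and capped above 3 N).
It fails at once if a bystander is moved more than 25 mm, or lifted (distance of any of beaker, jar, dish, vial, spatula, gasket, flask from where it was at the start of the episode above 0.025 m).
It also fails if it takes over 61 s, if anything falls off the work surface, if the arm or the gripper's body presses on something with over 40 N, if the wrist force passes 120 N, or if a joint passes its speed limit or range.

ROBOT

A 6-joint arm with a two-finger parallel gripper is mounted at the origin on the work surface. World frame = base frame: x ahead of the robot, y to its left, z up, the work surface at z = 0. Lengths are in mm, angles in rad, forces in N, time in s.
With the tool pointing down it reaches from about 325 to 925 mm from the base axis. Payload 3.1 kg.
Tool frame: the origin (TCP) lies at the very end of the fingers, on their centre line; the grasp point (between the pads) lies 19 mm behind it; z points along the fingers, y is the direction in which the jaws open and shut (so a half turn about z gives the same grasp; the last joint's range is limited). The gripper opens to 85 mm and grips with 20 to 120 N. Pads are 22 mm wide; open, the fingers measure 114 mm over their backs; the gripper's body (76 mm by 85 mm) begins 54 mm behind the grasp point. The pads swing forward as they close: fully open they stand 13 mm farther back than shut.
Start: joints at [0.993, 0.217, 1.613, -0, 1.311, -0.112], TCP at [280.696, 558.435, 231.3] pointing down, gripper open.
Joint ranges: [-2.75, 2.75], [-0.78, 2.1], [0.31, 2.55], [-1.13, 4.27], [0.13, 2.63], [-2.58, 2.58]. Speed limits (rad/s): [2.79, 2.79, 3.14, 3.14, 3.14, 3.14].

INTERFACE

Orientations are given as a rotation vector (axis times angle).
In Python, from plant import manip gives the robot as it stands.
- The arm moves only by the tool play_rows, never from a script. Its argument "rows" is a list of rows, each an object of numbers: "claw": the closure, from 0 (fully open) to 1 (shut); "x", "y", "z": the shift along the tool's x, y, z in mm; "spin": the turn about the tool's z in rad. In form: [{"claw": .., "x": .., "y": .., "z": .., "spin": ..}, ...]. A call has 1 to 20 rows; each row is the pose to reach, as a shift and turn from the pose measured when the call began, along the tool's axes at that moment; what a row does not reach only later rows make up. A row lasts 1/10 s, in which the tool goes at most 50 mm and 8.59 degrees, less where a joint would pass 70% of its speed; a pose out of reach is approached as far as the arm can. A call with a gripper value outside its range is refused whole. The fingers move at their own pace and stop on an object; "force" is the grip in N (left out, the last holds). Time passes only in rows, so rows that repeat a pose let the fingers close. It gives the time, the measured TCP pose, the force and the opening at its end, in the units of the state.
- manip.get_state(): the state, without advancing time (a new reading comes with each control period).
- manip.read_camera(name): name is "scene" or "side" or "wrist"; returns the picture (384x512x3 uint8, blue, green, red); there is no depth.
- manip.get_calibration(name): a dict with "fovy" (degrees; the focal length in pixels is half the picture's height over the tangent of half this angle, whatever the lens; pixels are square), "cx", "cy" (the principal point, pixels), "extrinsics" (4x4, takes a point from camera to world coordinates); the wrist camera has in their place "mount" (4x4, takes a point from camera to tool coordinates, whose origin is the TCP and whose axes are the flange's). Camera axes: x right, y down, z forward; pixel columns grow to the right and rows downward; lengths in mm; the calibration is good to about 2 mm. A picture is of the moment at which its call begins: read the wrist's pose just before it. get_calibration takes no time and is no camera call.
- manip.finish_job(): hands the job in, once; it reports no verdict.
The state is a dict: "time": time; "joint_positions": joint angles; "qvel": joint speeds; "joint_torque": joint torques, N m; "position": TCP position; "eef_rot": TCP orientation; "wrist_force": force on the tool from outside, world axes, zero at the start; "moment": the same for the moment, N m; "grip_width": finger opening in mm.
Only numpy, scipy, OpenCV 4.12 (cv2) and the standard library are available. Lean on these libraries where they do the work, as an engineer would, in place of code of your own. Each camera call takes 0.05 s, during which the arm holds its last target.

## Working session

There is one attempt and no reset: what is moved stays moved. The work goes in short steps, Python scripts to look and compute and a tool call to move; the robot and the scene stay as the last step left them, time stands still between calls to the robot, and variables do not carry over. Pictures are saved under pics/ and viewed, and the job is handed in when it is done.

Besides the shell and the picture viewer there is one more tool, called after ">>>" as name(argument=value, ...) on one line, values as JSON. play_rows: Moves the arm, as the interface text tells. Its arguments: {"type":"object","properties":{"rows":{"type":"array"},"force":{"type":"number"}},"required":["rows"]}

```bash
ls; mkdir -p pics; python3 - <<'E'
from plant import manip
import cv2
s=manip.get_state()
for k,v in s.items(): print(k,v)
for n in ["scene","side","wrist"]:
    print(n,manip.get_calibration(n))
    cv2.imwrite(f"pics/{n}0.png",manip.read_camera(n))
E
```

```text
pics
time 0.0
joint_positions [ 9.92788532e-01  2.17756682e-01  1.61495290e+00 -4.37962403e-05
  1.31130092e+00 -1.12250649e-01]
qvel [-1.36459597e-03 -1.14345697e-03  5.29045614e-04  1.31033333e-03
 -3.70929646e-05 -2.24644125e-04]
joint_torque [ 2.63318443e-04 -3.96837866e+01 -3.03859949e+01  2.42373545e-06
  9.69483226e-03  1.58219112e-06]
position [280.25204817 557.71830098 229.95691282]
eef_rot [-0.72481738 -3.05603377  0.00359559]
wrist_force [ 0.98451465  0.35769477 -0.36776768]
moment [ 0.04559611 -0.02328801  0.00489366]
grip_width 85.51615637888266
scene {'fovy': 57.166041606069484, 'cx': 261.1698602304056, 'cy': 192.10362798854044, 'extrinsics': array([[-8.11339985e-01,  5.22697911e-01, -2.61752407e-01,
         7.88163030e+02],
       [ 5.84499026e-01,  7.18168278e-01, -3.77617814e-01,
         3.17413158e+02],
       [-9.39776671e-03, -4.59370458e-01, -8.88195060e-01,
         7.92398306e+02],
       [ 0.00000000e+00,  0.00000000e+00,  0.00000000e+00,
         1.00000000e+00]])}
side {'fovy': 47.77019794807402, 'cx': 253.68050366548002, 'cy': 197.90466450086345, 'extrinsics': array([[ 8.42907636e-01, -3.61225161e-01,  3.98777005e-01,
         1.15175332e+02],
       [-5.37649194e-01, -5.36560012e-01,  6.50412714e-01,
        -7.58196793e+02],
       [-2.09776422e-02, -7.62639979e-01, -6.46482948e-01,
         8.41072966e+02],
       [ 0.00000000e+00,  0.00000000e+00,  0.00000000e+00,
         1.00000000e+00]])}
wrist {'fovy': 70.9284358351825, 'cx': 258.7252425412537, 'cy': 192.71483115958318, 'mount': array([[-6.38325289e-04, -9.64595771e-01, -2.63732045e-01,
         6.62514779e+01],
       [ 9.99999114e-01, -3.07593989e-04, -1.29533316e-03,
        -5.28096884e-01],
       [ 1.16835049e-03, -2.63732638e-01,  9.64595112e-01,
        -1.43055668e+02],
       [ 0.00000000e+00,  0.00000000e+00,  0.00000000e+00,
         1.00000000e+00]])}
```

View pics/scene0.png

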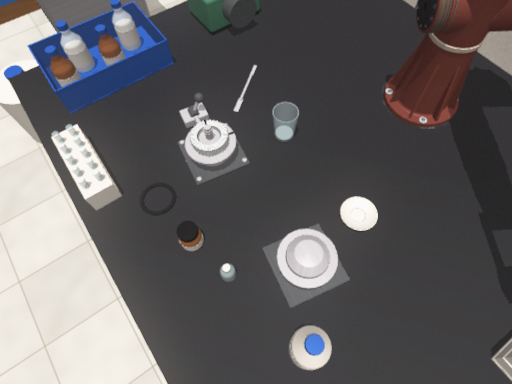

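View pics/side0.png

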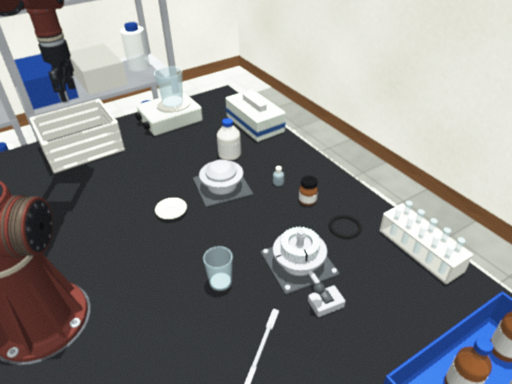

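View pics/wrist0.png

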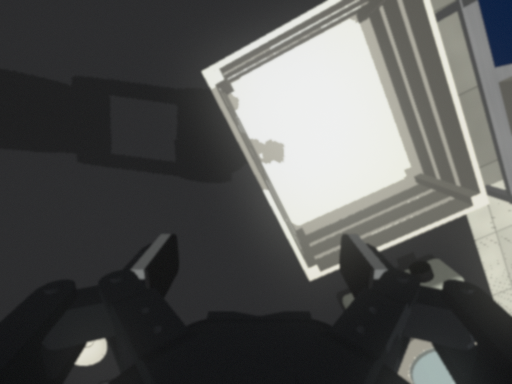

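```bash
python3 - <<'E'
import cv2
a=cv2.imread('pics/scene0.png')[80:190,160:300]; cv2.imwrite('pics/sc_crop.png',cv2.resize(a,None,fx=5,fy=5,interpolation=cv2.INTER_CUBIC))
a=cv2.imread('pics/side0.png')[215:325,240:370]; cv2.imwrite('pics/si_crop.png',cv2.resize(a,None,fx=5,fy=5,interpolation=cv2.INTER_CUBIC))
E
```

```text
(no output)
```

View pics/sc_crop.png

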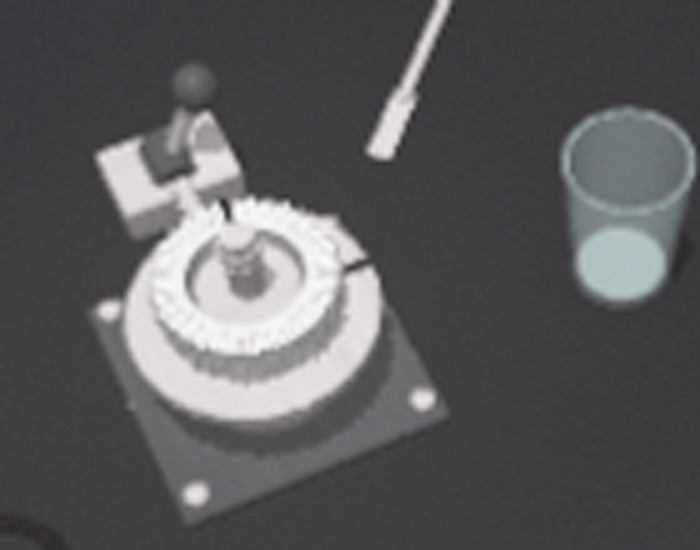

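View pics/si_crop.png

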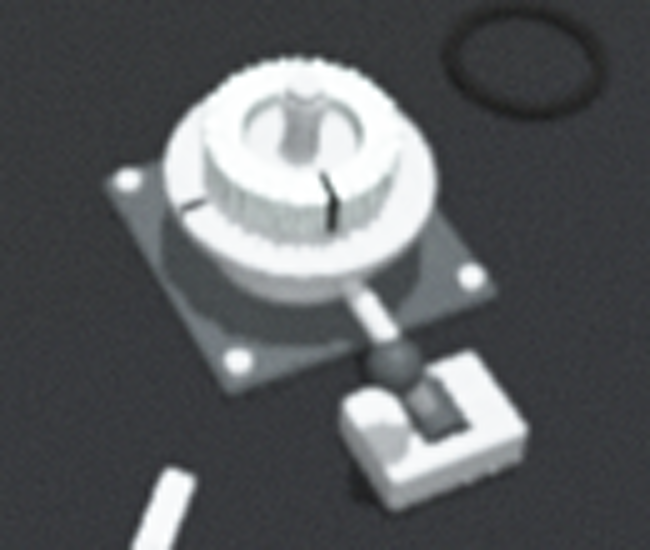

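```bash
cat > h.py <<'E'
import numpy as np
from scipy.optimize import least_squares
C={}
def cal(n):
    from plant import manip
    if n not in C: C[n]=manip.get_calibration(n)
    return C[n]
def proj(n,P,T=None):
    c=cal(n); E=c["extrinsics"] if T is None else T
    f=192/np.tan(np.radians(c["fovy"])/2)
    P=np.atleast_2d(P); q=(P-E[:3,3])@E[:3,:3]
    return np.c_[c["cx"]+f*q[:,0]/q[:,2], c["cy"]+f*q[:,1]/q[:,2]]
def ray(n,uv,z,T=None):
    c=cal(n); E=c["extrinsics"] if T is None else T
    f=192/np.tan(np.radians(c["fovy"])/2)
    d=E[:3,:3]@np.array([(uv[0]-c["cx"])/f,(uv[1]-c["cy"])/f,1]); o=E[:3,3]
    return o+d*(z-o[2])/d[2]
def wristT(s):
    from scipy.spatial.transform import Rotation as R
    T=np.eye(4);T[:3,:3]=R.from_rotvec(s["eef_rot"]).as_matrix();T[:3,3]=s["position"]
    return T@cal("wrist")["mount"]
def loc(p,P):
    c,s=np.cos(p[2]),np.sin(p[2]); P=np.atleast_2d(P)
    return np.c_[p[0]+c*P[:,0]-s*P[:,1], p[1]+s*P[:,0]+c*P[:,1], P[:,2]]
E
python3 - <<'E'
from h import *
sc=lambda u,v:((u+.5)/5-.5+160,(v+.5)/5-.5+80)
si=lambda u,v:((u+.5)/5-.5+240,(v+.5)/5-.5+215)
for n,l in (("scene",[(190,522),(447,412),(92,312)]),("side",[(105,185),(232,393),(496,295)])):
    for p in l: print(n,ray(n,(sc if n=="scene" else si)(*p),8).round(1))
print(ray("scene",sc(357,266),55),ray("side",si(194,206),55))
print("knob",ray("scene",sc(194,82),70),ray("side",si(395,362),70))
print("idx",ray("side",si(329,190),85), "sc", ray("scene",sc(228,212),85))
print("beaker etc")
E
```

```text
scene [ 674.1 -130.     8. ]
scene [ 530.8 -107.     8. ]
scene [ 650. -273.    8.]
side [ 528.2 -111.6    8. ]
side [ 505.5 -255.3    8. ]
side [ 647.9 -278.6    8. ]
[ 533.05595525 -181.88429145   55.        ] [ 533.21724212 -183.34830764   55.        ]
knob [ 541.63853667 -325.59000411   70.        ] [ 546.21923722 -318.64642067   70.        ]
idx [ 575.55665382 -232.03188937   85.        ] sc [ 577.4759619  -228.10235935   85.        ]
beaker etc
```

```bash
cat >> h.py <<'E'
def sh(s,*pts):
    from scipy.spatial.transform import Rotation as R
    M=R.from_rotvec(s["eef_rot"]).as_matrix()
    return np.array([M.T@(np.array(p,float)-s["position"]) for p in pts])
HOLD=np.array([589.,-193.,-0.163])
E
python3 - <<'E'
from h import *
from plant import manip
s=manip.get_state()
print(loc(HOLD,[[-75,-135,60],[26,-135,60]]).round(1))
p=loc(HOLD,[[-75,-135,200]])[0]; print(sh(s,p).round(1))
print(manip.get_state()['time'])
for n,uv,z in (("scene",(285,125),45),("scene",(238,107),4),("scene",(255,70),4),("side",(218,268),45),("side",(275,313),4)): print(ray(n,uv,z).round())
E
```

```text
[[ 493.1 -314.    60. ]
 [ 592.7 -330.4   60. ]]
[[-581.7 -683.4   31.4]]
0.15
[ 400. -125.   45.]
[ 448. -281.    4.]
[ 324. -371.    4.]
[ 396. -128.   45.]
[ 454. -284.    4.]
```

>>> play_rows(rows=[{"claw": 1,"x": -30,"y": -34,"z": 0,"spin": 0},{"claw": 1,"x": -60,"y": -68,"z": 0,"spin": 0},{"claw": 1,"x": -90,"y": -103,"z": 0,"spin": 0},{"claw": 1,"x": -120,"y": -138,"z": 0,"spin": 0},{"claw": 1,"x": -150,"y": -173,"z": 0,"spin": 0},{"claw": 1,"x": -180,"y": -208,"z": 0,"spin": 0},{"claw": 1,"x": -210,"y": -244,"z": 0,"spin": 0},{"claw": 1,"x": -240,"y": -280,"z": 0,"spin": 0},{"claw": 1,"x": -270,"y": -316,"z": 0,"spin": 0},{"claw": 1,"x": -302,"y": -352,"z": 0,"spin": 0},{"claw": 1,"x": -333,"y": -390,"z": 0,"spin": 0},{"claw": 1,"x": -364,"y": -428,"z": 0,"spin": 0},{"claw": 1,"x": -395,"y": -464,"z": 0,"spin": 0},{"claw": 1,"x": -426,"y": -500,"z": 0,"spin": 0},{"claw": 1,"x": -457,"y": -536,"z": 0,"spin": 0},{"claw": 1,"x": -488,"y": -572,"z": 0,"spin": 0},{"claw": 1,"x": -519,"y": -608,"z": 0,"spin": 0},{"claw": 1,"x": -550,"y": -645,"z": 10,"spin": 0},{"claw": 1,"x": -582,"y": -683,"z": 20,"spin": 0},{"claw": 1,"x": -582,"y": -683,"z": 30,"spin": 0}])

```text
time: 2.15
position: [494.1, -319.4, 200.6]
eef_rot: [0.732, 3.054, -0.007]
wrist_force: [-0.2, 1.0, 0.1]
grip_width: 0.3
```

```bash
python3 - <<'E'
from h import *
from plant import manip
import cv2
s=manip.get_state()
print(s['time'],s['position'],s['eef_rot'],s['joint_positions'],s['wrist_force'],s['grip_width'])
T=wristT(s); np.save('T1.npy',T)
cv2.imwrite("pics/w1.png",manip.read_camera("wrist"))
s=manip.get_state()
for l in ([-75,-135,58],[10,-135,58]): print(sh(s,loc(HOLD,[l])[0]).round(1))
for l in ([0,0,115],[-57.5,0,55],[-26.4,-135,70]): print(l,proj("wrist",loc(HOLD,[l]),T))
E
```

```text
2.15 [ 494.05479587 -319.44936325  200.62054589] [ 0.73222117  3.05428007 -0.00690632] [-0.69135133  0.16616615  1.7321036  -0.00381925  1.2407049  -1.79032359] [-0.16040493  0.97409087  0.06496201] 0.27968391002326504
[[ -0.6   1.9 140. ]]
[[-81.6  27.5 139.6]]
[0, 0, 115] [[431.79561305 225.66198891]]
[-57.5, 0, 55] [[389.66493136 156.29182674]]
[-26.4, -135, 70] [[277.64690136 223.08075441]]
```

View pics/w1.png

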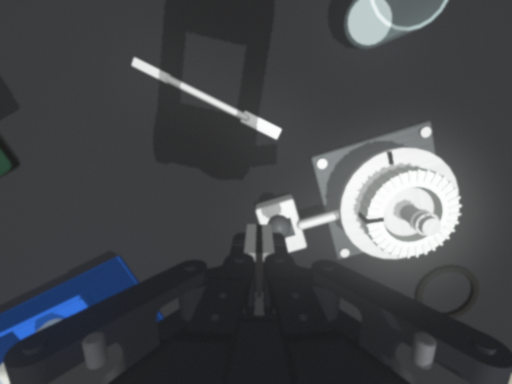

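>>> play_rows(rows=[{"claw": 1,"x": 0,"y": 2,"z": 45,"spin": 0},{"claw": 1,"x": 0,"y": 2,"z": 90,"spin": 0},{"claw": 1,"x": 0,"y": 2,"z": 130,"spin": 0},{"claw": 1,"x": 0,"y": 2,"z": 140,"spin": 0},{"claw": 1,"x": -10,"y": 5,"z": 140,"spin": 0},{"claw": 1,"x": -20,"y": 8,"z": 140,"spin": 0},{"claw": 1,"x": -30,"y": 11,"z": 140,"spin": 0},{"claw": 1,"x": -40,"y": 14,"z": 140,"spin": 0},{"claw": 1,"x": -48,"y": 17,"z": 140,"spin": 0},{"claw": 1,"x": -56,"y": 20,"z": 140,"spin": 0},{"claw": 1,"x": -64,"y": 22,"z": 140,"spin": 0},{"claw": 1,"x": -70,"y": 24,"z": 140,"spin": 0},{"claw": 1,"x": -74,"y": 25,"z": 140,"spin": 0},{"claw": 1,"x": -74,"y": 25,"z": 140,"spin": 0}])

```text
time: 3.6
position: [569.1, -326.4, 56.9]
eef_rot: [-0.729, -3.05, -0.001]
wrist_force: [-0.7, 0.4, -0.6]
grip_width: 0.0
```

```bash
python3 - <<'E'
from h import *
from plant import manip
import cv2
s=manip.get_state()
print(s['time'],s['position'],s['wrist_force'])
i=manip.read_camera("side")
cv2.imwrite("pics/si2.png",cv2.resize(i[195:345,230:390],None,fx=4,fy=4,interpolation=cv2.INTER_CUBIC))
for a in (0,.6,.8,1.0):
  t=a-.5
  print(a,(proj("side",loc(HOLD,[[55*np.sin(t),-135,22+55*np.cos(t)]]))-[230,195])*4)
E
```

```text
3.6 [ 569.07666187 -326.44206741   56.92258367] [-0.65583067  0.44238404 -0.62451407]
0 [[350.89496865 375.85983313]]
0.6 [[402.37552449 349.47677265]]
0.8 [[418.85725832 345.66377275]]
1.0 [[433.78493981 344.66553846]]
```

View pics/si2.png

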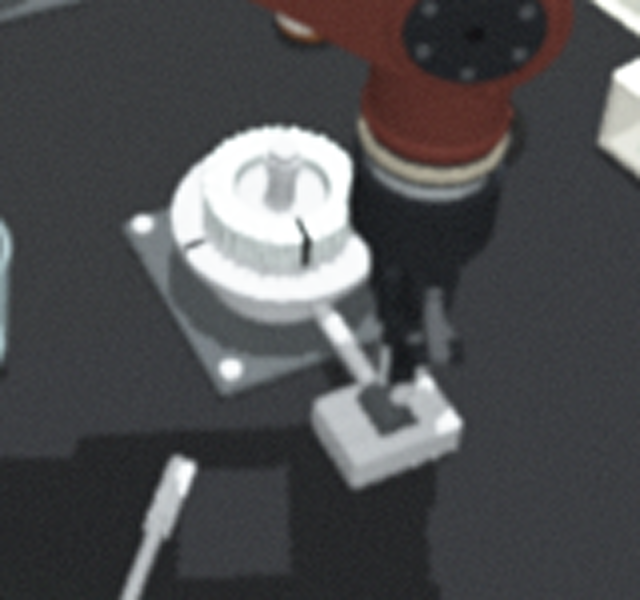

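>>> play_rows(rows=[{"claw": 1,"x": -3,"y": 1,"z": 0,"spin": 0},{"claw": 1,"x": -6,"y": 2,"z": 0,"spin": 0},{"claw": 1,"x": -8,"y": 3,"z": 0,"spin": 0},{"claw": 1,"x": -8,"y": 3,"z": 0,"spin": 0}])

```text
time: 4.05
position: [570.0, -326.6, 56.8]
eef_rot: [-0.723, -3.033, -0.001]
wrist_force: [-18.7, 2.2, 11.5]
grip_width: -0.1
```

>>> play_rows(rows=[{"claw": 1,"x": 20,"y": -6,"z": 0,"spin": 0},{"claw": 1,"x": 35,"y": -12,"z": -10,"spin": 0},{"claw": 1,"x": 35,"y": -12,"z": -55,"spin": 0},{"claw": 1,"x": 35,"y": -12,"z": -100,"spin": 0},{"claw": 1,"x": 35,"y": -12,"z": -143,"spin": 0},{"claw": 1,"x": 35,"y": -12,"z": -143,"spin": 0}])

```text
time: 4.65
position: [541.5, -326.1, 210.6]
eef_rot: [-0.728, -3.05, 0.01]
wrist_force: [0.3, -1.1, 0.6]
grip_width: -0.3
```

```bash
python3 - <<'E'
from h import *
from plant import manip
import cv2
s=manip.get_state()
print(s['time'],s['position'],s['wrist_force'],s['eef_rot'])
T=wristT(s)
i=manip.read_camera("wrist")
cv2.imwrite("pics/w3.png",i)
for a in (0,.8,1.0):
  t=a-.5
  print(a,(proj("wrist",loc(HOLD,[[55*np.sin(t),-135,22+55*np.cos(t)]]),T)))
print(sh(s,[589,-234,130]),sh(s,[589,-234,85]))
E
```

```text
4.65 [ 541.53980107 -326.05203734  210.61734338] [ 0.27492626 -1.10457266  0.64806828] [-0.72780591 -3.04957882  0.01039615]
0 [[263.81132592 181.205049  ]]
0.8 [[275.33891664 218.14240833]]
1.0 [[277.72105431 224.88783287]]
[[ -1.14694513 104.19934828  79.78962619]] [[ -1.35565146 104.55596535 124.78772911]]
```

View pics/w3.png

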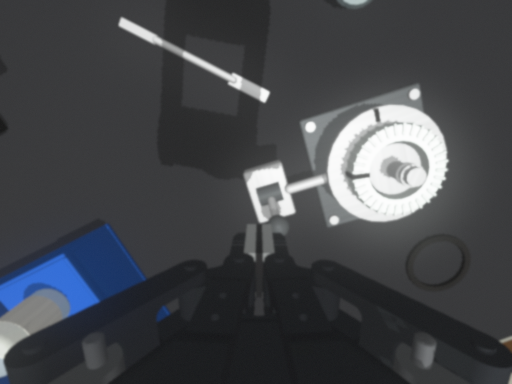

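>>> play_rows(rows=[{"claw": 1,"x": 0,"y": 35,"z": 0,"spin": 0},{"claw": 1,"x": -1,"y": 70,"z": 20,"spin": 0},{"claw": 1,"x": -1,"y": 104,"z": 60,"spin": 0},{"claw": 1,"x": -1,"y": 104,"z": 100,"spin": 0},{"claw": 1,"x": -1,"y": 104,"z": 118,"spin": 0},{"claw": 1,"x": -1,"y": 104,"z": 122,"spin": 0},{"claw": 1,"x": -1,"y": 104,"z": 125,"spin": 0},{"claw": 1,"x": -1,"y": 104,"z": 127,"spin": 0},{"claw": 1,"x": -1,"y": 104,"z": 127,"spin": 0}])

```text
time: 5.6
position: [587.0, -230.8, 80.8]
eef_rot: [-0.728, -3.044, 0.0]
wrist_force: [-1.9, 7.1, 12.5]
grip_width: 0.4
```

```bash
cat >> h.py <<'E'
def circ(s,n,step,r,z,a0=None,c=(589,-193)):
    d=s["position"][:2]-np.array(c); a=np.arctan2(d[1],d[0]) if a0 is None else a0
    print("angle",np.degrees(a),"r",np.hypot(*d))
    P=[[c[0]+r*np.cos(a+step*k),c[1]+r*np.sin(a+step*k),s["position"][2]] for k in range(1,n+1)]
    for q in sh(s,*P): print('{"claw": 1, "x": %d, "y": %d, "z": %.1f, "spin": 0},'%(round(q[0]),round(q[1]),z),end=' ')
E
python3 - <<'E'
from h import *
from plant import manip
s=manip.get_state(); print(s['position'],s['wrist_force'])
circ(s,20,0.2,41,0)
E
```

```text
[ 587.03363325 -230.76909653   80.76542599] [-1.88329038  7.10692643 12.53014078]
angle -92.98029069666057 r 37.82024921608029
{"claw": 1, "x": -8, "y": 1, "z": 0.0, "spin": 0}, {"claw": 1, "x": -15, "y": 7, "z": 0.0, "spin": 0}, {"claw": 1, "x": -20, "y": 13, "z": 0.0, "spin": 0}, {"claw": 1, "x": -23, "y": 20, "z": 0.0, "spin": 0}, {"claw": 1, "x": -25, "y": 28, "z": 0.0, "spin": 0}, {"claw": 1, "x": -26, "y": 36, "z": 0.0, "spin": 0}, {"claw": 1, "x": -24, "y": 45, "z": 0.0, "spin": 0}, {"claw": 1, "x": -22, "y": 52, "z": 0.0, "spin": 0}, {"claw": 1, "x": -17, "y": 59, "z": 0.0, "spin": 0}, {"claw": 1, "x": -12, "y": 65, "z": 0.0, "spin": 0}, {"claw": 1, "x": -5, "y": 70, "z": 0.0, "spin": 0}, {"claw": 1, "x": 2, "y": 73, "z": 0.0, "spin": 0}, {"claw": 1, "x": 10, "y": 75, "z": 0.0, "spin": 0}, {"claw": 1, "x": 18, "y": 75, "z": 0.0, "spin": 0}, {"claw": 1, "x": 26, "y": 74, "z": 0.0, "spin": 0}, {"claw": 1, "x": 34, "y": 71, "z": 0.0, "spin": 0}, {"claw": 1, "x": 41, "y": 67, "z": 0.0, "spin": 0}, {"claw": 1, "x": 47, "y": 61, "z": 0.0, "spin": 0}, {"claw": 1, "x": 51, "y": 54, "z": 0.0, "spin": 0}, {"claw": 1, "x": 55, "y": 47, "z": 0.0, "spin": 0},
```

>>> play_rows(rows=[{"claw": 1,"x": -8,"y": 1,"z": 0,"spin": 0},{"claw": 1,"x": -15,"y": 7,"z": 0,"spin": 0},{"claw": 1,"x": -20,"y": 13,"z": 0,"spin": 0},{"claw": 1,"x": -23,"y": 20,"z": 0,"spin": 0},{"claw": 1,"x": -25,"y": 28,"z": 0,"spin": 0},{"claw": 1,"x": -26,"y": 36,"z": 0,"spin": 0},{"claw": 1,"x": -24,"y": 45,"z": 0,"spin": 0},{"claw": 1,"x": -22,"y": 52,"z": 0,"spin": 0},{"claw": 1,"x": -17,"y": 59,"z": 0,"spin": 0},{"claw": 1,"x": -12,"y": 65,"z": 0,"spin": 0}])

```text
time: 6.6
position: [629.8, -180.0, 83.2]
eef_rot: [-0.73, -3.051, 0.004]
wrist_force: [0.0, -1.6, 7.7]
grip_width: -0.2
```

```bash
python3 - <<'E'
from h import *
from plant import manip
import cv2
s=manip.get_state(); print(s['time'],s['position'],s['wrist_force'])
for n,b in (("scene",(80,190,160,300)),("side",(215,325,240,370))):
    i=manip.read_camera(n)[b[0]:b[1],b[2]:b[3]]
    cv2.imwrite(f"pics/{n}4.png",cv2.resize(i,None,fx=4,fy=4,interpolation=cv2.INTER_CUBIC))
circ(s,20,0.2,41,0)
E
python3 -c "
import cv2,numpy as np
a=cv2.imread('pics/scene4.png');b=cv2.imread('pics/side4.png')
b=cv2.copyMakeBorder(b,0,0,0,a.shape[1]-b.shape[1],cv2.BORDER_CONSTANT)
cv2.imwrite('pics/both4.png',cv2.resize(np.vstack([a,b]),None,fx=.68,fy=.68))"
```

```text
6.6 [ 629.82267773 -179.96239193   83.15271565] [ 0.03401208 -1.60452641  7.67506043]
angle 17.712010725765655 r 42.854057462015504
{"claw": 1, "x": 8, "y": 4, "z": 0.0, "spin": 0}, {"claw": 1, "x": 15, "y": 8, "z": 0.0, "spin": 0}, {"claw": 1, "x": 23, "y": 10, "z": 0.0, "spin": 0}, {"claw": 1, "x": 31, "y": 11, "z": 0.0, "spin": 0}, {"claw": 1, "x": 39, "y": 10, "z": 0.0, "spin": 0}, {"claw": 1, "x": 47, "y": 8, "z": 0.0, "spin": 0}, {"claw": 1, "x": 54, "y": 4, "z": 0.0, "spin": 0}, {"claw": 1, "x": 60, "y": -2, "z": 0.0, "spin": 0}, {"claw": 1, "x": 65, "y": -8, "z": 0.0, "spin": 0}, {"claw": 1, "x": 69, "y": -16, "z": 0.0, "spin": 0}, {"claw": 1, "x": 71, "y": -23, "z": 0.0, "spin": 0}, {"claw": 1, "x": 71, "y": -32, "z": 0.0, "spin": 0}, {"claw": 1, "x": 70, "y": -40, "z": 0.0, "spin": 0}, {"claw": 1, "x": 68, "y": -47, "z": 0.0, "spin": 0}, {"claw": 1, "x": 63, "y": -54, "z": 0.0, "spin": 0}, {"claw": 1, "x": 58, "y": -61, "z": 0.0, "spin": 0}, {"claw": 1, "x": 51, "y": -65, "z": 0.0, "spin": 0}, {"claw": 1, "x": 44, "y": -69, "z": 0.0, "spin": 0}, {"claw": 1, "x": 36, "y": -71, "z": 0.0, "spin": 0}, {"claw": 1, "x": 28, "y": -71, "z": 0.0, "spin": 0},
```

View pics/both4.png

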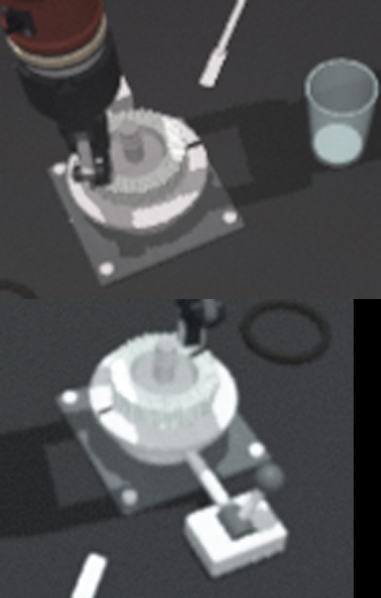

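```bash
cat >> h.py <<'E'
def ringang(xy,c=(589,-193)):
    d=np.array(xy[:2])-np.array(c); a=np.arctan2(d[1],d[0])-(np.pi-0.163)
    return a%(2*np.pi), np.hypot(*d)
E
python3 - <<'E'
from h import *
p=ray("side",(312.4,234.5),82);print(p,ringang(p))
p=ray("side",((329+.5)/5-.5+240,(190+.5)/5-.5+215),85);print(p,ringang(p))
E
```

```text
[ 628.29486368 -192.03892495   82.        ] (np.float64(3.329045810930078), np.float64(39.306614920887625))
[ 575.55665382 -232.03188937   85.        ] (np.float64(1.4021015700939632), np.float64(41.28210198541749))
```

View pics/side4.png

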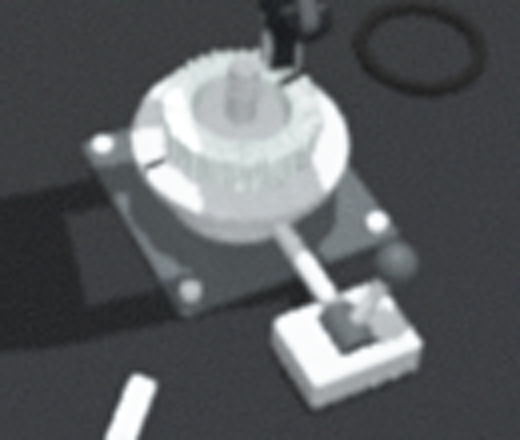

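>>> play_rows(rows=[{"claw": 1,"x": 8,"y": 4,"z": 0.5,"spin": 0},{"claw": 1,"x": 15,"y": 8,"z": 0.5,"spin": 0},{"claw": 1,"x": 23,"y": 10,"z": 0.5,"spin": 0},{"claw": 1,"x": 31,"y": 11,"z": 0.5,"spin": 0},{"claw": 1,"x": 39,"y": 10,"z": 0.5,"spin": 0},{"claw": 1,"x": 47,"y": 8,"z": 0.5,"spin": 0},{"claw": 1,"x": 54,"y": 4,"z": 0.5,"spin": 0},{"claw": 1,"x": 60,"y": -2,"z": 0.5,"spin": 0},{"claw": 1,"x": 65,"y": -8,"z": 0.5,"spin": 0},{"claw": 1,"x": 69,"y": -16,"z": 0.5,"spin": 0},{"claw": 1,"x": 71,"y": -23,"z": 0.5,"spin": 0},{"claw": 1,"x": 71,"y": -32,"z": 0.5,"spin": 0},{"claw": 1,"x": 70,"y": -40,"z": 0.5,"spin": 0},{"claw": 1,"x": 68,"y": -47,"z": 0.5,"spin": 0},{"claw": 1,"x": 63,"y": -54,"z": 0.5,"spin": 0},{"claw": 1,"x": 58,"y": -61,"z": 0.5,"spin": 0}])

```text
time: 8.3
position: [550.0, -206.0, 83.3]
eef_rot: [-0.729, -3.05, -0.002]
wrist_force: [1.3, 2.5, 6.8]
grip_width: 0.1
```

```bash
cat > look.py <<'E'
import sys
from h import *
from plant import manip
import cv2
t=sys.argv[1]
s=manip.get_state(); print(s['time'],s['position'],s['wrist_force'])
o=[]
for n,b in (("scene",(90,170,170,260)),("side",(218,308,255,345))):
    i=manip.read_camera(n)[b[0]:b[1],b[2]:b[3]]
    i=cv2.resize(i,None,fx=4.4,fy=4.4,interpolation=cv2.INTER_CUBIC)
    o.append(cv2.copyMakeBorder(i,0,400-i.shape[0],0,0,cv2.BORDER_CONSTANT))
cv2.imwrite(f"pics/both{t}.png",np.hstack(o))   # side starts at col 396
circ(s,20,0.2,41,0)
E
python3 look.py 5
```

```text
8.3 [ 549.99210075 -205.99863469   83.2602555 ] [1.31249284 2.52873455 6.81058584]
angle -161.5703369825556 r 41.11667189078568
{"claw": 1, "x": -6, "y": -5, "z": 0.0, "spin": 0}, {"claw": 1, "x": -14, "y": -9, "z": 0.0, "spin": 0}, {"claw": 1, "x": -22, "y": -11, "z": 0.0, "spin": 0}, {"claw": 1, "x": -30, "y": -12, "z": 0.0, "spin": 0}, {"claw": 1, "x": -38, "y": -11, "z": 0.0, "spin": 0}, {"claw": 1, "x": -46, "y": -8, "z": 0.0, "spin": 0}, {"claw": 1, "x": -53, "y": -4, "z": 0.0, "spin": 0}, {"claw": 1, "x": -59, "y": 1, "z": 0.0, "spin": 0}, {"claw": 1, "x": -64, "y": 8, "z": 0.0, "spin": 0}, {"claw": 1, "x": -67, "y": 15, "z": 0.0, "spin": 0}, {"claw": 1, "x": -69, "y": 23, "z": 0.0, "spin": 0}, {"claw": 1, "x": -70, "y": 31, "z": 0.0, "spin": 0}, {"claw": 1, "x": -69, "y": 39, "z": 0.0, "spin": 0}, {"claw": 1, "x": -66, "y": 47, "z": 0.0, "spin": 0}, {"claw": 1, "x": -62, "y": 54, "z": 0.0, "spin": 0}, {"claw": 1, "x": -56, "y": 60, "z": 0.0, "spin": 0}, {"claw": 1, "x": -49, "y": 65, "z": 0.0, "spin": 0}, {"claw": 1, "x": -42, "y": 68, "z": 0.0, "spin": 0}, {"claw": 1, "x": -34, "y": 70, "z": 0.0, "spin": 0}, {"claw": 1, "x": -26, "y": 70, "z": 0.0, "spin": 0},
```

View pics/both5.png

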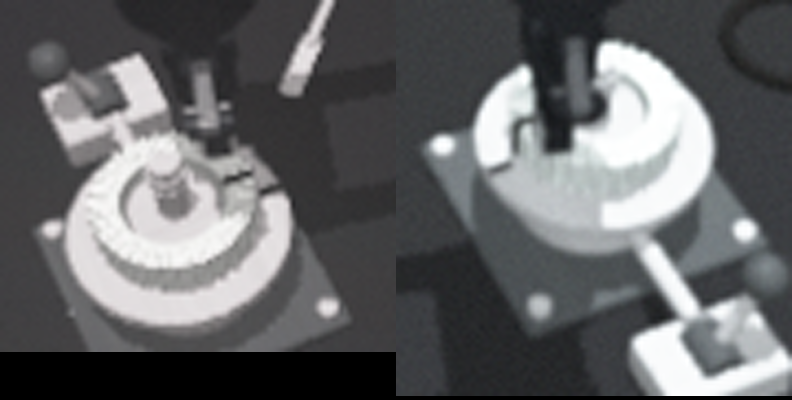

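```bash
cat >> h.py <<'E'
def idx(cu,cv,z=83):
    n="scene" if cu<396 else "side"
    o=(170,90) if n=="scene" else (255,218)
    p=ray(n,((cu-(396 if n=="side" else 0)+.5)/4.4-.5+o[0],(cv+.5)/4.4-.5+o[1]),z); return p.round(1),ringang(p)
E
python3 -c "
from h import *
print(idx(237,176),idx(522,121))"
```

```text
(array([ 552.5, -182.2,   83. ]), (np.float64(6.159070415325747), np.float64(38.053394606250286))) (array([ 547.6, -182.3,   83. ]), (np.float64(6.1926915799716475), np.float64(42.79109050015298)))
```

>>> play_rows(rows=[{"claw": 1,"x": -6,"y": -5,"z": 1.5,"spin": 0},{"claw": 1,"x": -14,"y": -9,"z": 1.5,"spin": 0},{"claw": 1,"x": -22,"y": -11,"z": 1.5,"spin": 0},{"claw": 1,"x": -30,"y": -12,"z": 1.5,"spin": 0},{"claw": 1,"x": -38,"y": -11,"z": 1.5,"spin": 0},{"claw": 1,"x": -46,"y": -8,"z": 1.5,"spin": 0},{"claw": 1,"x": -53,"y": -4,"z": 1.5,"spin": 0},{"claw": 1,"x": -59,"y": 1,"z": 1.5,"spin": 0},{"claw": 1,"x": -64,"y": 8,"z": 1.5,"spin": 0},{"claw": 1,"x": -67,"y": 15,"z": 1.5,"spin": 0},{"claw": 1,"x": -69,"y": 23,"z": 1.5,"spin": 0},{"claw": 1,"x": -70,"y": 31,"z": 1.5,"spin": 0},{"claw": 1,"x": -69,"y": 39,"z": 1.5,"spin": 0},{"claw": 1,"x": -66,"y": 47,"z": 1.5,"spin": 0},{"claw": 1,"x": -62,"y": 54,"z": 1.5,"spin": 0},{"claw": 1,"x": -56,"y": 60,"z": 1.5,"spin": 0},{"claw": 1,"x": -49,"y": 65,"z": 1.5,"spin": 0},{"claw": 1,"x": -42,"y": 68,"z": 1.5,"spin": 0}])

```text
time: 10.2
position: [620.6, -166.1, 83.5]
eef_rot: [0.731, 3.054, -0.002]
wrist_force: [2.1, -1.1, 7.0]
grip_width: 0.1
```

```bash
python3 look.py 6
```

```text
10.2 [ 620.64962815 -166.06554403   83.50117546] [ 2.10949312 -1.09574589  7.0324109 ]
angle 40.3984368119672 r 41.5591612074243
{"claw": 1, "x": 8, "y": 2, "z": 0.0, "spin": 0}, {"claw": 1, "x": 16, "y": 3, "z": 0.0, "spin": 0}, {"claw": 1, "x": 24, "y": 2, "z": 0.0, "spin": 0}, {"claw": 1, "x": 32, "y": -1, "z": 0.0, "spin": 0}, {"claw": 1, "x": 39, "y": -5, "z": 0.0, "spin": 0}, {"claw": 1, "x": 46, "y": -10, "z": 0.0, "spin": 0}, {"claw": 1, "x": 51, "y": -16, "z": 0.0, "spin": 0}, {"claw": 1, "x": 54, "y": -24, "z": 0.0, "spin": 0}, {"claw": 1, "x": 56, "y": -32, "z": 0.0, "spin": 0}, {"claw": 1, "x": 57, "y": -40, "z": 0.0, "spin": 0}, {"claw": 1, "x": 56, "y": -48, "z": 0.0, "spin": 0}, {"claw": 1, "x": 53, "y": -56, "z": 0.0, "spin": 0}, {"claw": 1, "x": 49, "y": -63, "z": 0.0, "spin": 0}, {"claw": 1, "x": 44, "y": -69, "z": 0.0, "spin": 0}, {"claw": 1, "x": 37, "y": -74, "z": 0.0, "spin": 0}, {"claw": 1, "x": 30, "y": -77, "z": 0.0, "spin": 0}, {"claw": 1, "x": 22, "y": -79, "z": 0.0, "spin": 0}, {"claw": 1, "x": 13, "y": -79, "z": 0.0, "spin": 0}, {"claw": 1, "x": 5, "y": -78, "z": 0.0, "spin": 0}, {"claw": 1, "x": -2, "y": -75, "z": 0.0, "spin": 0},
```

View pics/both6.png

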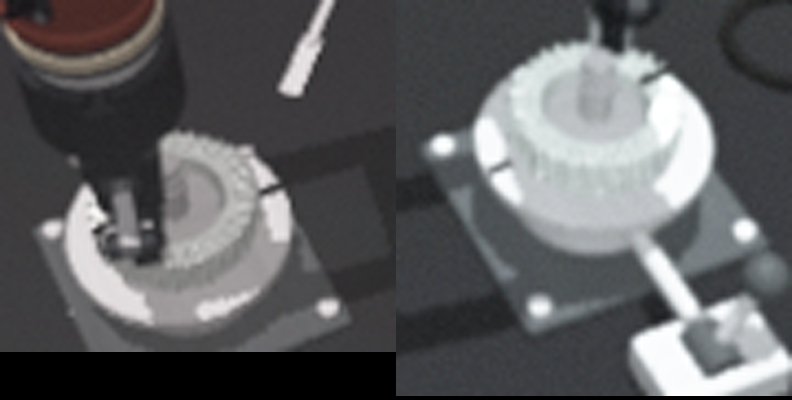

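```bash
python3 -c "
from h import *
print(idx(653,76))"
```

```text
(array([ 628.1, -194.7,   83. ]), (np.float64(3.2617730249489023), np.float64(39.08869153213887)))
```

>>> play_rows(rows=[{"claw": 1,"x": 8,"y": 2,"z": 1,"spin": 0},{"claw": 1,"x": 16,"y": 3,"z": 1,"spin": 0},{"claw": 1,"x": 24,"y": 2,"z": 1,"spin": 0},{"claw": 1,"x": 32,"y": -1,"z": 1,"spin": 0},{"claw": 1,"x": 39,"y": -5,"z": 1,"spin": 0},{"claw": 1,"x": 46,"y": -10,"z": 1,"spin": 0},{"claw": 1,"x": 51,"y": -16,"z": 1,"spin": 0},{"claw": 1,"x": 54,"y": -24,"z": 1,"spin": 0},{"claw": 1,"x": 56,"y": -32,"z": 1,"spin": 0},{"claw": 1,"x": 57,"y": -40,"z": 1,"spin": 0},{"claw": 1,"x": 56,"y": -48,"z": 1,"spin": 0},{"claw": 1,"x": 53,"y": -56,"z": 1,"spin": 0},{"claw": 1,"x": 53,"y": -56,"z": 1,"spin": 0}])

```text
time: 11.6
position: [547.1, -191.5, 83.1]
eef_rot: [-0.732, -3.054, -0.0]
wrist_force: [0.2, -1.0, 7.4]
grip_width: -0.1
```

```bash
python3 look.py 7
```

```text
11.6 [ 547.08440964 -191.49857173   83.06007723] [ 0.15644178 -0.96159042  7.39945817]
angle 177.94852612518505 r 41.94247253604902
{"claw": 1, "x": -5, "y": -7, "z": 0.0, "spin": 0}, {"claw": 1, "x": -11, "y": -13, "z": 0.0, "spin": 0}, {"claw": 1, "x": -17, "y": -18, "z": 0.0, "spin": 0}, {"claw": 1, "x": -25, "y": -21, "z": 0.0, "spin": 0}, {"claw": 1, "x": -32, "y": -23, "z": 0.0, "spin": 0}, {"claw": 1, "x": -41, "y": -23, "z": 0.0, "spin": 0}, {"claw": 1, "x": -49, "y": -22, "z": 0.0, "spin": 0}, {"claw": 1, "x": -56, "y": -19, "z": 0.0, "spin": 0}, {"claw": 1, "x": -63, "y": -15, "z": 0.0, "spin": 0}, {"claw": 1, "x": -69, "y": -9, "z": 0.0, "spin": 0}, {"claw": 1, "x": -74, "y": -2, "z": 0.0, "spin": 0}, {"claw": 1, "x": -77, "y": 5, "z": 0.0, "spin": 0}, {"claw": 1, "x": -79, "y": 13, "z": 0.0, "spin": 0}, {"claw": 1, "x": -79, "y": 21, "z": 0.0, "spin": 0}, {"claw": 1, "x": -77, "y": 30, "z": 0.0, "spin": 0}, {"claw": 1, "x": -74, "y": 37, "z": 0.0, "spin": 0}, {"claw": 1, "x": -70, "y": 44, "z": 0.0, "spin": 0}, {"claw": 1, "x": -64, "y": 50, "z": 0.0, "spin": 0}, {"claw": 1, "x": -57, "y": 54, "z": 0.0, "spin": 0}, {"claw": 1, "x": -49, "y": 57, "z": 0.0, "spin": 0},
```

View pics/both7.png

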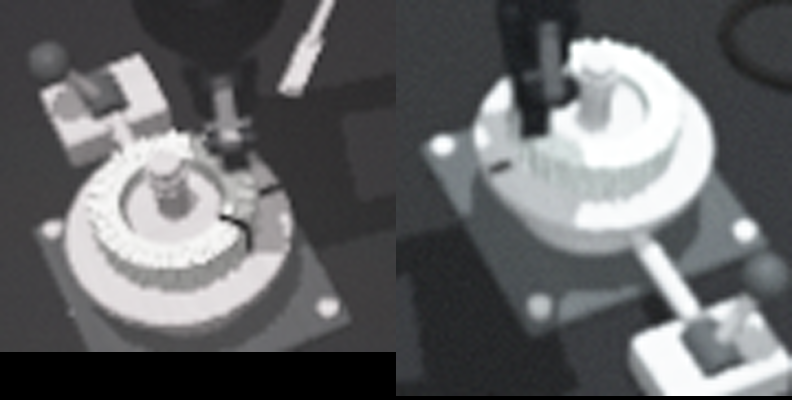

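```bash
python3 -c "
from h import *
print(idx(235,220),idx(240,224))
from plant import manip
circ(manip.get_state(),8,0.12,41,0)"
```

```text
(array([ 570. , -157.3,   83. ]), (np.float64(5.363915183797642), np.float64(40.46050383312576))) (array([ 569.2, -153.3,   83. ]), (np.float64(5.337630530301709), np.float64(44.315360133913174)))
angle 177.82973761937336 r 41.932868625283774
{"claw": 1, "x": -3, "y": -4, "z": 0.0, "spin": 0}, {"claw": 1, "x": -6, "y": -8, "z": 0.0, "spin": 0}, {"claw": 1, "x": -9, "y": -12, "z": 0.0, "spin": 0}, {"claw": 1, "x": -13, "y": -15, "z": 0.0, "spin": 0}, {"claw": 1, "x": -17, "y": -18, "z": 0.0, "spin": 0}, {"claw": 1, "x": -21, "y": -20, "z": 0.0, "spin": 0}, {"claw": 1, "x": -26, "y": -22, "z": 0.0, "spin": 0}, {"claw": 1, "x": -31, "y": -23, "z": 0.0, "spin": 0},
```

>>> play_rows(rows=[{"claw": 1,"x": -3,"y": -4,"z": 1,"spin": 0},{"claw": 1,"x": -6,"y": -8,"z": 1,"spin": 0},{"claw": 1,"x": -9,"y": -12,"z": 1,"spin": 0},{"claw": 1,"x": -13,"y": -15,"z": 1,"spin": 0},{"claw": 1,"x": -17,"y": -18,"z": 1,"spin": 0},{"claw": 1,"x": -21,"y": -20,"z": 1,"spin": 0},{"claw": 1,"x": -26,"y": -22,"z": 1,"spin": 0},{"claw": 1,"x": -31,"y": -23,"z": 1,"spin": 0},{"claw": 1,"x": -31,"y": -23,"z": 1,"spin": 0},{"claw": 1,"x": -31,"y": -23,"z": 1,"spin": 0}])

```text
time: 12.7
position: [564.4, -226.2, 82.9]
eef_rot: [-0.732, -3.055, 0.001]
wrist_force: [-1.7, -0.6, 7.5]
grip_width: 0.2
```

```bash
python3 look.py 8
```

```text
12.7 [ 564.43080757 -226.1590899    82.90452902] [-1.67225849 -0.64069824  7.47976796]
angle -126.5365570662386 r 41.26948581986543
{"claw": 1, "x": -8, "y": 0, "z": 0.0, "spin": 0}, {"claw": 1, "x": -16, "y": 1, "z": 0.0, "spin": 0}, {"claw": 1, "x": -24, "y": 3, "z": 0.0, "spin": 0}, {"claw": 1, "x": -31, "y": 8, "z": 0.0, "spin": 0}, {"claw": 1, "x": -37, "y": 13, "z": 0.0, "spin": 0}, {"claw": 1, "x": -42, "y": 20, "z": 0.0, "spin": 0}, {"claw": 1, "x": -46, "y": 27, "z": 0.0, "spin": 0}, {"claw": 1, "x": -47, "y": 35, "z": 0.0, "spin": 0}, {"claw": 1, "x": -48, "y": 43, "z": 0.0, "spin": 0}, {"claw": 1, "x": -46, "y": 51, "z": 0.0, "spin": 0}, {"claw": 1, "x": -44, "y": 59, "z": 0.0, "spin": 0}, {"claw": 1, "x": -39, "y": 66, "z": 0.0, "spin": 0}, {"claw": 1, "x": -34, "y": 72, "z": 0.0, "spin": 0}, {"claw": 1, "x": -27, "y": 76, "z": 0.0, "spin": 0}, {"claw": 1, "x": -19, "y": 80, "z": 0.0, "spin": 0}, {"claw": 1, "x": -11, "y": 81, "z": 0.0, "spin": 0}, {"claw": 1, "x": -3, "y": 82, "z": 0.0, "spin": 0}, {"claw": 1, "x": 5, "y": 80, "z": 0.0, "spin": 0}, {"claw": 1, "x": 12, "y": 77, "z": 0.0, "spin": 0}, {"claw": 1, "x": 19, "y": 72, "z": 0.0, "spin": 0},
```

View pics/both8.png

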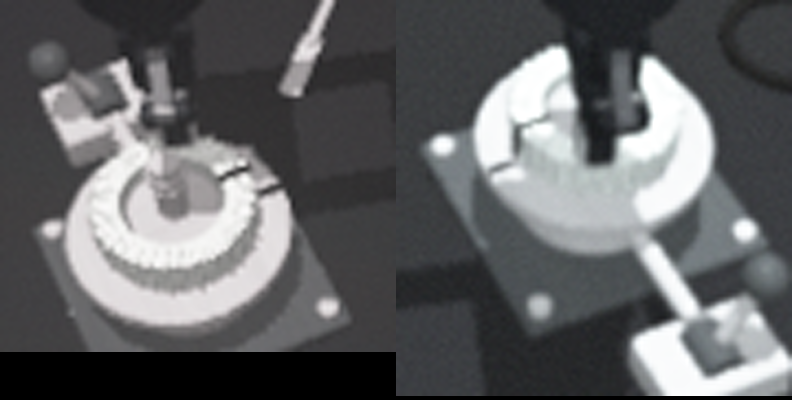

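>>> play_rows(rows=[{"claw": 1,"x": 0,"y": 0,"z": -10,"spin": 0},{"claw": 1,"x": 0,"y": 0,"z": -45,"spin": 0},{"claw": 1,"x": 0,"y": 0,"z": -90,"spin": 0},{"claw": 1,"x": 0,"y": 0,"z": -130,"spin": 0},{"claw": 1,"x": 0,"y": 0,"z": -150,"spin": 0},{"claw": 1,"x": 40,"y": 0,"z": -150,"spin": 0},{"claw": 1,"x": 80,"y": 0,"z": -150,"spin": 0},{"claw": 1,"x": 80,"y": 0,"z": -150,"spin": 0}])

```text
time: 13.6
position: [486.8, -185.9, 229.2]
eef_rot: [-0.729, -3.045, -0.004]
wrist_force: [0.3, 0.5, -1.0]
grip_width: 0.3
```

```bash
python3 look.py 9; python3 - <<'E'
from h import *
from plant import manip
import cv2
s=manip.get_state(); T=wristT(s); np.save('T9.npy',T)
i=manip.read_camera("wrist"); cv2.imwrite("pics/w9.png",i)
cv2.imwrite("pics/full9.png",np.hstack([manip.read_camera("scene"),manip.read_camera("side")])[:, :])
a=cv2.imread("pics/full9.png"); cv2.imwrite("pics/full9s.png",cv2.resize(a,None,fx=.78,fy=.78))
print(idx(236,174),idx(532,126))
for l in ([-57.5,0,55],[-40,0,85]): print(proj("wrist",loc(HOLD,[l]),T))
E
```

```text
13.6 [ 486.79777239 -185.8784408   229.23635011] [ 0.32050724  0.4578225  -0.96751823]
angle 176.01401246876185 r 102.45004603841299
{"claw": 1, "x": -61, "y": 17, "z": 0.0, "spin": 0}, {"claw": 1, "x": -66, "y": 10, "z": 0.0, "spin": 0}, {"claw": 1, "x": -72, "y": 5, "z": 0.0, "spin": 0}, {"claw": 1, "x": -80, "y": 2, "z": 0.0, "spin": 0}, {"claw": 1, "x": -87, "y": 0, "z": 0.0, "spin": 0}, {"claw": 1, "x": -96, "y": -1, "z": 0.0, "spin": 0}, {"claw": 1, "x": -104, "y": 0, "z": 0.0, "spin": 0}, {"claw": 1, "x": -111, "y": 3, "z": 0.0, "spin": 0}, {"claw": 1, "x": -118, "y": 7, "z": 0.0, "spin": 0}, {"claw": 1, "x": -125, "y": 12, "z": 0.0, "spin": 0}, {"claw": 1, "x": -129, "y": 19, "z": 0.0, "spin": 0}, {"claw": 1, "x": -133, "y": 26, "z": 0.0, "spin": 0}, {"claw": 1, "x": -135, "y": 34, "z": 0.0, "spin": 0}, {"claw": 1, "x": -135, "y": 42, "z": 0.0, "spin": 0}, {"claw": 1, "x": -134, "y": 50, "z": 0.0, "spin": 0}, {"claw": 1, "x": -131, "y": 58, "z": 0.0, "spin": 0}, {"claw": 1, "x": -127, "y": 65, "z": 0.0, "spin": 0}, {"claw": 1, "x": -121, "y": 71, "z": 0.0, "spin": 0}, {"claw": 1, "x": -114, "y": 76, "z": 0.0, "spin": 0}, {"claw": 1, "x": -107, "y": 79, "z": 0.0, "spin": 0}, (array([ 552.2, -183.7,   83. ]), (np.float64(6.199788990263173), np.float64(37.95005574024305))) (array([ 549.9, -188.3,   83. ]), (np.float64(0.0431480620481417), np.float64(39.35972665417957)))
[[278.06671547 202.8524267 ]]
[[284.16357685 224.45815959]]
```

View pics/both9.png

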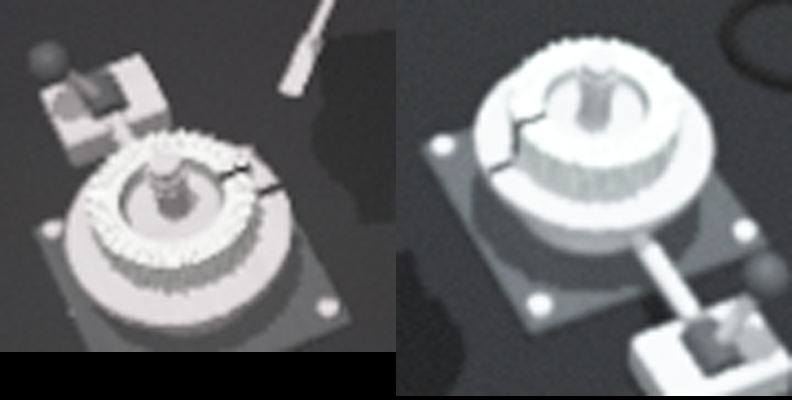

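View pics/w9.png

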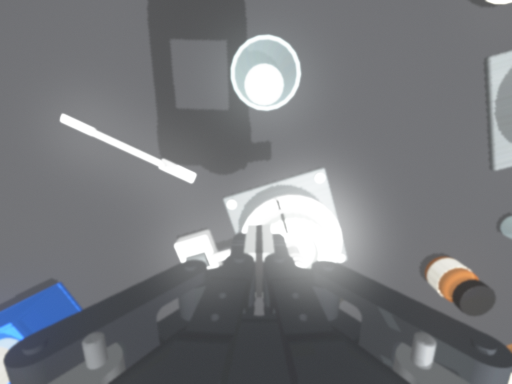

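View pics/full9s.png

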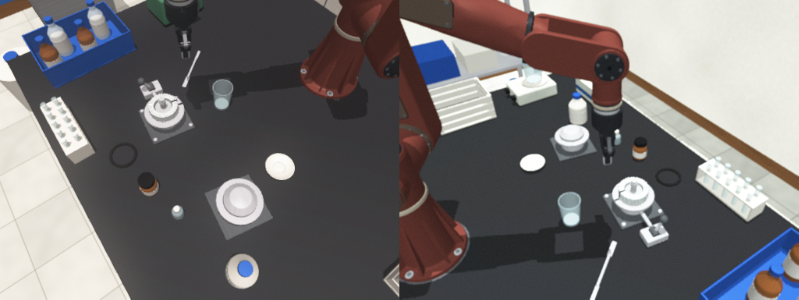

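```bash
python3 -c "
from plant import manip
print(manip.get_state()['qvel']); print(manip.finish_job())"
```

```text
[-0.00025295  0.00904589 -0.01329352 -0.00055648  0.00353843 -0.00018385]
the job is handed in; nothing more can be done
None
```

The job is handed in: the vent lever is over at its far stop and the ring is at its second coming round, with the index line against the pointer. The hand finished well clear, and about 14 of the 61 s were used.

- **Vent lever:** I pushed it with the closed fingertips until it met its stop, at about 19 N. The wrist picture afterwards put the knob at the far-stop position, and the last pictures still show it over.
- **Ring:** I turned it with one fingertip, pressing with about 7–12 N. By eye in the pictures the angle went 1.41 → 3.33 → 6.17 → 9.54 → 11.64 → about 12.57 rad. The finger slipped at times by 4–10%, so I looked again after each stretch and made the last one short and slow.
- **Final check:** The last pictures from all three cameras show the two lines together. Just before I lifted the hand, the scene camera put the index at -0.08 rad from the pointer and the side camera at +0.04 rad. They differ slightly, but both are well inside the 0.35 rad allowed.
- **Other things:** The loose items I could see look unmoved, and the second holder was never approached. I judged this by eye and did not measure their positions.

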